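# Load a finished battery pack from the bin into the spring-contact test nest

## Robot

A 6-joint arm with a two-finger parallel gripper is mounted at the origin on the work surface. World frame = base frame: x ahead of the robot, y to its left, z up, the work surface at z = 0. Lengths are in m, angles in rad, forces in N, time in s.
With the tool pointing down it reaches from about 0.375 to 0.9 m from the base axis. Payload 3.1 kg.
Tool frame: the origin (TCP) lies at the very end of the fingers, on their centre line; the grasp point (between the pads) lies 19 mm behind it; z points along the fingers, y is the line along which they close (so a half turn about z gives the same grasp; the last joint's range is limited). The gripper opens to 85 mm and grips with 20 to 120 N. Pads are 22 mm wide; open, the fingers measure 114 mm over their backs; the gripper's body (76 mm by 85 mm) begins 54 mm behind the grasp point. The pads swing forward as they close: fully open they stand 13 mm farther back than shut.
Start: joints at [0.93, 0.527, 1.433, -0, 1.181, -0.178], TCP at [0.278, 0.56, 0.231] pointing down, gripper open.
Joint ranges: [-3.08, 3.08], [-0.75, 2.2], [0.22, 2.44], [-1.43, 4.57], [0, 2.65], [-2.85, 2.85]. Speed limits (rad/s): [2.79, 2.79, 3.14, 3.14, 3.14, 3.14].

## Interface

Orientations are given as a unit quaternion [x, y, z, w].
In Python, from station import manip, vision gives the robot as it stands.
- The arm moves only by the tool drive_tool, never from a script. Its argument "deltas" is a list that holds one entry, the list of rows, each a list of 4 numbers: the shift along the tool's x, y, z in mm, then the turn about the tool's z in rad. A call has 1 to 5 rows; each row is the pose to reach, as a shift and turn from the pose commanded when the call began, along the tool's axes at that moment; what a row does not reach only later rows make up. A row lasts 1/12 s, in which the tool goes at most 41.7 mm and 7.16 degrees, less where a joint would pass 70% of its speed; a pose out of reach is approached as far as the arm can. A call with a gripper value outside its range is refused whole. "jaw" is the finger opening in mm, from 0 to 85.4, set as the call begins (left out, the last holds). The fingers move at their own pace and stop on an object; "force" is the grip in N (left out, the last holds). Time passes only in rows, so rows that repeat a pose let the fingers close. It gives the time, the measured TCP pose, the force, the opening and the grip force at its end, in the units of the state.
- manip.sense(): the state, without advancing time (a new reading comes with each control period).
- vision.snapshot(name): name is "scene" or "top" or "wrist"; returns the picture (384x512x3 uint8, red, green, blue); there is no depth.
- vision.camera_model(name): a dict with "camera_matrix" (3x3 intrinsics, pixels), "D" ([k1, k2, p1, p2, k3] as OpenCV has them; the pictures are not rectified), "rvec" (rotation vector, rad) and "tvec" (3), from world to camera coordinates, as OpenCV has them. Camera axes: x right, y down, z forward; pixel columns grow to the right and rows downward; lengths in m; the calibration is good to about 2 mm. A picture is of the moment at which its call begins: read the wrist's pose just before it. camera_model takes no time and is no camera call; for the wrist camera it gives the pose at the moment of the call.
- manip.sign_off(): hands the job in; it is judged then, once.
The state is a dict: "t": time; "q": joint angles; "qd": joint speeds; "tau": joint torques, N m; "tcp_pos": TCP position; "tool_rot": TCP orientation; "force": force on the tool from outside, world axes, zero at the start; "ft_torque": the same for the moment, N m; "finger_gap": opening from 0.0 (shut) to 1.0 (fully open); "gripper_force": force on a finger pad.
Only numpy, scipy, OpenCV 4.12 (cv2) and the standard library are available. Lean on these libraries where they do the work, as an engineer would, in place of code of your own. Each camera call takes 0.05 s, during which the arm holds its last target. There are 200 camera calls.

## Task

Take the one red battery pack out of the cluttered blue bin and load it in the test nest as you would a battery: its brass end pressing back the yellow spring plunger, its other end held behind the blue stop, lying flat on the white rib, straight and central. Press the plunger back gently, without ramming it, leave the black packs in the bin, do not knock over or push aside the bottle and the cup, and let go of the pack. The pack lies too close to the bin's wall for a finger, so you may lift it by its ends and lay it on the rubber mat to take a new grip.

Things in the scene. Friction and masses are not known exactly. Their poses are not given: they have to be found in the camera images.
- pack: Red battery pack, a bar 62 x 22 x 22 mm, about 75 g, with a brass band round one end and a thin black ring near the other. Origin at its centre; x along its length to the brass end. It starts flat in the bin beside one of the two long walls, 4 to 7 mm from it, in one of four places; its ends have room for fingers.
- pack_contacts (a point): Centre of the pack's brass end face, 31 mm from its centre. Axes as the pack's.
- blank1: Black pack with a grey end band, same size as the red one, 50 g; origin at its centre, x along its length. Stays in the bin.
- blank2: Black pack like blank1.
- blank3: Black pack like blank1.
- bin: Blue plastic bin, fixed, 270 (x) x 200 (y) x 60 mm high outside, walls and floor 5 mm thick. Origin under its centre on the bench; x along its long walls. The packs lie along those walls; two metal angle brackets (45 x 35 x 24 mm) and a small grey housing (50 x 40 x 20 mm) lie loose along its middle.
- mat: Black rubber mat 120 x 90 x 3 mm, fixed flat on the bench, free space to set the pack down. Origin at the centre of its underside, x along its 120 mm side.
- nest: Fixed test nest; origin on the bench under the seat, x from the blue tail stop to the yellow plunger. Base plate x -78..102, 80 wide, 10 mm high. White seat rib x -31..18, 16 wide, top at 34 mm. Tail stop: face at x = -31, 12 thick, 40 wide, top at 43 mm. Spring housing x 70..90, 50 wide, top at 60 mm. Both sides of the seat are open for fingers.
- nest_seat (a point): Where the centre of a loaded pack lies: 45 mm above the bench over the nest's origin. Axes as the nest's; the pack's brass end points to +x.
- plunger_face (a point): Point 45 mm above the bench on the yellow plunger's flat face, which the brass end presses. The face is 26 mm wide, from 30 to 66 mm above the bench. At rest it is at nest x = 26 mm, 57 mm from the tail stop's face, so a loaded pack holds it back 5 mm.
- plunger: Yellow spring plunger block, 14 x 26 x 36 mm, sliding along nest x. Its origin is on the nest's origin at rest and moves towards nest +x as it is pressed back, to 12 mm at its hard stop. Spring: about 3 N at rest, 5.5 N at 5 mm, 9 N at 12 mm.
- bottle: Clear bottle with a blue cap, 60 mm diameter, 160 mm tall, standing beyond the mat; origin at the centre of its underside. Leave alone.
- cup: White cup, 66 mm diameter, 75 mm tall, standing beyond the mat; origin at the centre of its underside. Leave alone.

How it is judged:
At the end, for the whole second after the job is handed in: The red pack rests on the rib, centre within 4 mm lengthwise, 5 mm sideways, 2.5 mm in height of the seat point; its brass end 26 to 36 mm from it towards the plunger, within 7 mm sideways and 4 mm in height; plunger back over 2 mm; pack still; the three black packs in the bin (x of pack in the frame of nest_seat between -0.004 and 0.004 m and y of pack in the frame of nest_seat between -0.005 and 0.005 m and z of pack in the frame of nest_seat between -0.0025 and 0.0025 m and x of pack_contacts in the frame of nest_seat between 0.026 and 0.036 m and y of pack_contacts in the frame of nest_seat between -0.007 and 0.007 m and z of pack_contacts in the frame of nest_seat between -0.004 and 0.004 m and x of plunger_face in the frame of nest_seat above 0.028 m and linear speed of pack below 0.01 m/s and x of blank1 in the frame of bin between -0.128 and 0.128 m and y of blank1 in the frame of bin between -0.093 and 0.093 m and z of each of blank1, blank2, blank3 in the frame of bin below 0.06 m and x of blank2 in the frame of bin between -0.128 and 0.128 m and y of blank2 in the frame of bin between -0.093 and 0.093 m and x of blank3 in the frame of bin between -0.128 and 0.128 m and y of blank3 in the frame of bin between -0.093 and 0.093 m); the robot touches nothing.
It fails at once if the pack is rammed or pressed against the plunger with more than 30 N (contact force between pack and plunger above 30 N).
It fails at once if the bottle or the cup is pushed more than 40 mm or tipped over (distance of any of bottle, cup from where it was at the start of the episode above 0.04 m or angle between any of bottle, cup's own z axis and vertical above 0.5 rad).
It fails at once if a black pack is taken out of the bin (z of any of blank1, blank2, blank3 in the frame of bin above 0.09 m).
It also fails if it takes over 58 s, if anything falls off the work surface, if the arm or the gripper's body presses on something with over 40 N, if the wrist force passes 120 N, or if a joint passes its speed limit or range.

## Working session

There is one attempt and no reset: what is moved stays moved. The work goes in short steps, Python scripts to look and compute and a tool call to move; the robot and the scene stay as the last step left them, time stands still between calls to the robot, and variables do not carry over. Pictures are saved under pics/ and viewed, at most 10 in all, crops included, and the job is handed in when it is done.

Besides the shell and the picture viewer there is one more tool, called after "Request:" as a command line: name --argument value ..., lists and objects as JSON in quotes. drive_tool: Moves the arm, as the interface text tells. Its arguments: {"type":"object","properties":{"deltas":{"type":"array"},"jaw":{"type":"number"},"force":{"type":"number"}},"required":["deltas"]}

```bash
mkdir -p pics; python3 - <<'E'
from station import manip, vision
import cv2,numpy as np
s=manip.sense(); print(s)
for n in ("scene","top"):
    cv2.imwrite(f"pics/{n}0.png",vision.snapshot(n)[:,:,::-1])
    m=vision.camera_model(n); print(n,m)
E
```

```text
{'t': 0.0, 'q': array([ 9.30489823e-01,  5.28458805e-01,  1.43395034e+00,  2.04495650e-06,
        1.18139001e+00, -1.78504342e-01]), 'qd': array([-6.76702762e-04,  1.08068242e-03,  1.48177770e-03, -3.68293929e-05,
        9.67325285e-04,  5.95884535e-04]), 'tau': array([-1.65108704e-04, -4.42366648e+01, -1.78021431e+01, -2.34966792e-04,
        8.41807632e-03, -9.05711772e-06]), 'tcp_pos': array([0.27800333, 0.55894191, 0.23032287]), 'tool_rot': array([ 2.28855023e-01,  9.73459892e-01, -1.01170255e-03, -4.40033194e-04]), 'force': array([-0.40845932,  0.35462892,  0.0329986 ]), 'ft_torque': array([0.02159946, 0.00487123, 0.03054423]), 'gripper_force': 0.0, 'finger_gap': 1.0020847360153466}
scene {'camera_matrix': array([[384.805914  ,   0.        , 252.51928696],
       [  0.        , 384.805914  , 194.65245978],
       [  0.        ,   0.        ,   1.        ]]), 'D': array([-0.04434258,  0.        ,  0.        ,  0.        ,  0.        ]), 'rvec': array([ 1.56263671,  2.21278386, -0.7084538 ]), 'tvec': array([ 0.22198453, -0.42864701,  1.20058765])}
top {'camera_matrix': array([[472.23764562,   0.        , 251.55628057],
       [  0.        , 472.23764562, 190.8042832 ],
       [  0.        ,   0.        ,   1.        ]]), 'D': array([-0.11347989,  0.        ,  0.        ,  0.        ,  0.        ]), 'rvec': array([ 2.1062929 , -2.15024449,  0.13384888]), 'tvec': array([0.01454092, 0.60486319, 1.04039484])}
```

View pics/top0.png

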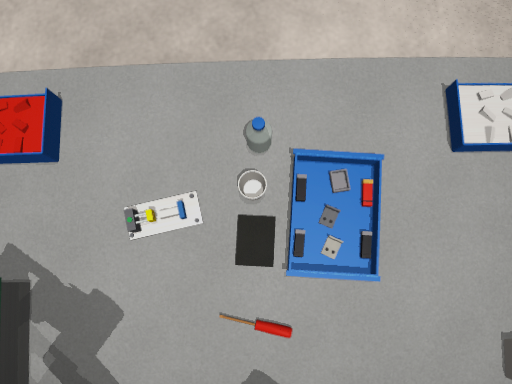

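View pics/scene0.png

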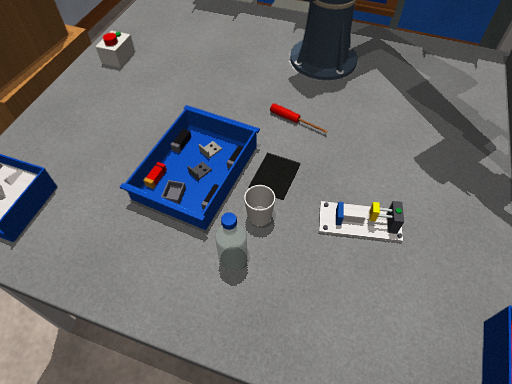

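The top view shows the red pack at about (368,193), beside the bin's right wall, with the bin spanning (290..382, 152..278). The nest is at about (163,215) with the yellow plunger at (150,215), the mat at (256,240), the cup at (252,185) and the bottle at (258,130).

```bash
cat > h.py <<'E'
import cv2,numpy as np
from station import manip,vision
def w(cam,pts,z):
    m=vision.camera_model(cam) if isinstance(cam,str) else cam
    u=cv2.undistortPoints(np.array(pts,float).reshape(-1,1,2),m["camera_matrix"],m["D"]).reshape(-1,2)
    R=cv2.Rodrigues(m["rvec"])[0]; C=-R.T@np.ravel(m["tvec"])
    d=np.c_[u,np.ones(len(u))]@R
    return C+d*((z-C[2])/d[:,2])[:,None]
def px(cam,P):
    m=vision.camera_model(cam) if isinstance(cam,str) else cam
    return cv2.projectPoints(np.array(P,float).reshape(-1,1,3),m["rvec"],np.ravel(m["tvec"]),m["camera_matrix"],m["D"])[0].reshape(-1,2)
def tool(p_xy):  # world vector -> tool axes, mm
    from scipy.spatial.transform import Rotation as Ro
    return Ro.from_quat(manip.sense()["tool_rot"]).inv().apply(p_xy)*1000
E
python3 - <<'E'
from h import *
im=cv2.imread("pics/top0.png")
a=cv2.resize(im[140:290,280:390],None,fx=4,fy=4,interpolation=cv2.INTER_CUBIC)[:600]
b=cv2.resize(im[185:245,120:208],None,fx=4,fy=4,interpolation=cv2.INTER_CUBIC)
c=np.zeros((600,800,3),np.uint8); c[:a.shape[0],:440]=a; c[:240,445:445+352]=b
cv2.imwrite("pics/crop.png",c)
hsv=cv2.cvtColor(im,cv2.COLOR_BGR2HSV)
H,S,V=hsv[...,0],hsv[...,1],hsv[...,2]
def blob(mask,r,z,n):
    y0,y1,x0,x1=r; ys,xs=np.nonzero(mask[y0:y1,x0:x1]); pts=np.c_[xs+x0,ys+y0].astype(np.float32)
    rc=cv2.minAreaRect(pts); W=w("top",[pts.mean(0)],z)[0]
    bx=w("top",cv2.boxPoints(rc),z)
    print(n,len(pts),pts.mean(0),W.round(4),rc, bx[:,:2].round(4).tolist())
blob(((H<10)|(H>170))&(S>150)&(V>90),(170,220,355,380),.027,"red")
blob((H>14)&(H<35)&(S>120)&(V>90),(170,220,355,380),.027,"brass")
blob((H>18)&(H<35)&(S>120)&(V>90),(190,240,125,200),.066,"yellow")
blob((H>95)&(H<125)&(S>150),(190,240,125,200),.043,"stop")
blob((V>170)&(S<40),(185,245,115,210),.010,"base")
blob((V<40),(205,275,225,285),.003,"mat")
print("camC",-cv2.Rodrigues(vision.camera_model("top")["rvec"])[0].T@vision.camera_model("top")["tvec"])
print("bin rim", w("top",[[292,151],[383,153],[380,279],[287,275]],.06).round(4).tolist())
print("cup,bottle",w("top",[[252,183]],.075).round(3),w("top",[[258,124]],.16).round(3))
E
```

```text
red 212 [367.21698 194.24057] [ 0.5937 -0.268   0.027 ] ((367.5, 194.5), (23.0, 9.0), 90.0) [[0.6206, -0.2596], [0.6202, -0.2809], [0.5658, -0.2778], [0.5663, -0.2566]]
brass 31 [367.64517 181.06451] [ 0.625  -0.2708  0.027 ] ((367.5, 181.5), (3.0, 9.0), 90.0) [[0.6278, -0.26], [0.6273, -0.2813], [0.6202, -0.2809], [0.6206, -0.2596]]
yellow 102 [150.14706 215.28432] [0.5511 0.2328 0.066 ] ((150.13462829589844, 215.17308044433594), (12.551432609558105, 8.43299388885498), 78.69007110595703) [[0.5638, 0.2454], [0.5672, 0.2263], [0.539, 0.2203], [0.5356, 0.2393]]
stop 93 [181.41936 209.54839] [0.5655 0.1652 0.043 ] ((181.4038543701172, 209.51925659179688), (17.258220672607422, 5.295135498046875), 78.69007110595703) [[0.5843, 0.1753], [0.5865, 0.1632], [0.5469, 0.1552], [0.5447, 0.1672]]
base 1774 [167.7283  214.49268] [0.5582 0.204  0.01  ] ((162.52320861816406, 214.9438934326172), (33.0788459777832, 75.27800750732422), 76.94474792480469) [[0.5776, 0.3156], [0.615, 0.1373], [0.5373, 0.1196], [0.4999, 0.2958]]
mat 0 [nan nan] [nan nan nan] ((0.0, 0.0), (0.0, 0.0), 0.0) [[1.1629, 0.6907], [1.1629, 0.6907], [1.1629, 0.6907], [1.1629, 0.6907]]
camC [ 0.43826889 -0.02679223  1.12057793]
bin rim [[0.6935, -0.0931, 0.06], [0.6842, -0.303, 0.06], [0.3984, -0.2798, 0.06], [0.4123, -0.0734, 0.06]]
cup,bottle [[ 0.618 -0.     0.075]] [[ 0.73  -0.017  0.16 ]]<stdin>:11: RuntimeWarning: Mean of empty slice.
  ret = um.true_divide(
<stdin>:13: RuntimeWarning: Mean of empty slice.
```

View pics/crop.png

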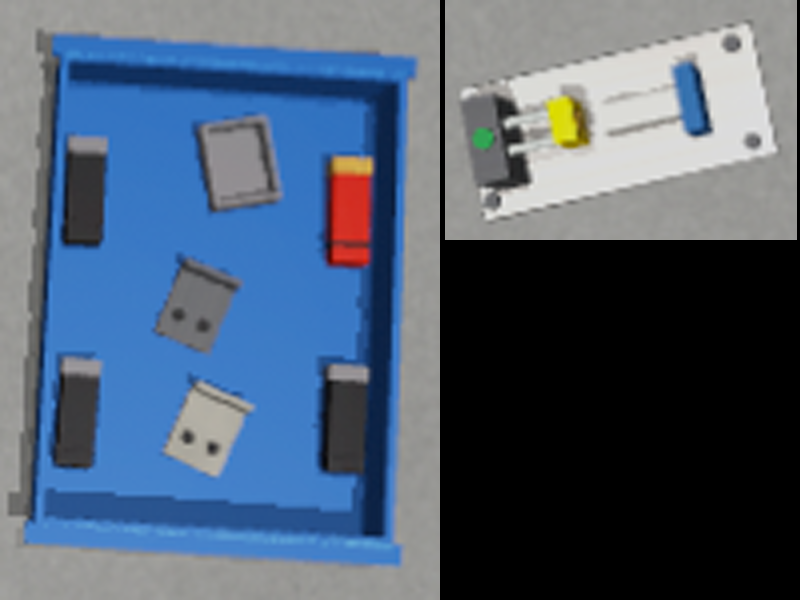

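The enlarged crop shows the brass end pointing up-image, roughly world +x, at about (368,181), and the black ring end at about (368,205). The nest's plunger points at about 102° in world. I'll start moving towards a hover over the pack.

Request:
drive_tool --deltas '[[[-656,-598,0,0],[-656,-598,0,0],[-656,-598,0,0],[-656,-598,0,0],[-656,-598,0,0]]]' --jaw 85

```text
t: 0.52
tcp_pos: [0.3536, 0.3635, 0.231]
tool_rot: [0.228, 0.974, -0.0, -0.0]
force: [1.0, -0.1, -0.8]
finger_gap: 0.998
gripper_force: 0.0
```

Request:
drive_tool --deltas '[[[-500,-457,0,0],[-500,-457,0,0],[-500,-457,0,0],[-500,-457,0,0],[-500,-457,0,0]]]'

```text
t: 0.93
tcp_pos: [0.4288, 0.169, 0.2312]
tool_rot: [0.229, 0.973, -0.0, -0.0]
force: [0.9, 1.1, -0.8]
finger_gap: 0.996
gripper_force: 0.0
```

Request:
drive_tool --deltas '[[[-350,-315,0,0],[-350,-315,0,0],[-350,-315,0,0],[-350,-315,0,0],[-350,-315,0,0]]]'

```text
t: 1.35
tcp_pos: [0.5054, -0.0249, 0.2311]
tool_rot: [0.229, 0.973, 0.0, -0.0]
force: [0.4, 0.8, -0.1]
finger_gap: 0.996
gripper_force: 0.0
```

Request:
drive_tool --deltas '[[[-196,-175,0,1.178],[-196,-175,0,1.178],[-196,-175,0,1.178],[-196,-175,0,1.178],[-196,-175,0,1.178]]]'

```text
t: 1.77
tcp_pos: [0.5826, -0.2182, 0.2308]
tool_rot: [0.52, 0.854, 0.0, -0.001]
force: [1.0, 0.4, 0.7]
finger_gap: 0.992
gripper_force: 0.0
```

Request:
drive_tool --deltas '[[[-52,-10,0,0.546],[-52,-10,0,0.546],[-52,-10,0,0.546],[-52,-10,0,0.546],[-52,-10,0,0.546]]]'

```text
t: 2.18
tcp_pos: [0.5975, -0.2675, 0.2303]
tool_rot: [0.731, 0.683, -0.0, -0.001]
force: [-0.2, -0.3, 0.2]
finger_gap: 0.994
gripper_force: 0.0
```

```bash
python3 - <<'E'
from h import *
s=manip.sense(); m=vision.camera_model("wrist"); im=vision.snapshot("wrist")[:,:,::-1].copy()
cv2.imwrite("pics/w1.png",im); np.save("w1.npy",m,allow_pickle=True)
print(s["tcp_pos"],s["tool_rot"],s["q"][5])
hsv=cv2.cvtColor(im,cv2.COLOR_BGR2HSV); H,S,V=cv2.split(hsv)
k=(((H<10)|(H>170)|((H>14)&(H<35)))&(S>120)&(V>80)).astype(np.uint8)
n,l,st,c=cv2.connectedComponentsWithStats(k)
for i in range(1,n):
    if st[i,4]>300:
        r=cv2.minAreaRect(np.argwhere(l==i)[:,::-1].astype(np.float32)); print(st[i],r,w(m,cv2.boxPoints(r),.027).round(4).tolist())
E
```

```text
[ 0.59749383 -0.26747877  0.23030058] [ 7.30767049e-01  6.82626304e-01 -1.51945764e-04 -9.08880641e-04] -0.5232973217441845
[242 161  44  20 852] ((263.5, 170.5), (19.0, 43.0), 90.0) [[0.5809, -0.256, 0.027], [0.6287, -0.2592, 0.027], [0.6278, -0.2811, 0.027], [0.5791, -0.2777, 0.027]]
```

View pics/w1.png

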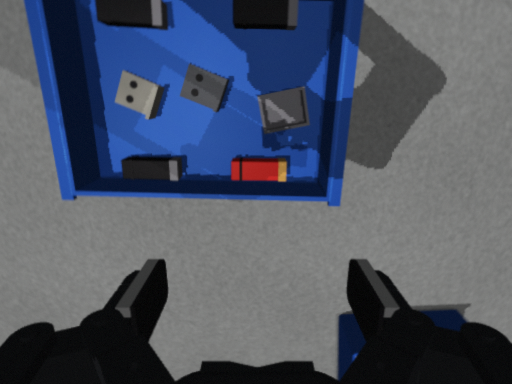

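The wrist view shows the red pack at cols 231–288, rows 158–182, with brass on the right. The image-lower bin wall is close to it, at about row 190. I'll fit its pose using the silhouette.

```bash
cat >> h.py <<'E'
def redmask(im):
    H,S,V=cv2.split(cv2.cvtColor(im,cv2.COLOR_BGR2HSV))
    k=(((H<10)|(H>170)|((H>14)&(H<35)))&(S>110)&(V>60)).astype(np.uint8)
    k=cv2.morphologyEx(k,cv2.MORPH_CLOSE,np.ones((5,5)))
    n,l,st,c=cv2.connectedComponentsWithStats(k)
    return l,st
def fitpack(views,p0,z):   # views: [(cam model, mask)], p0 [x,y,yaw] -> silhouette fit
    from scipy.optimize import minimize
    B=np.array([[a,b,c] for a in(-.031,.031) for b in(-.011,.011) for c in(-.011,.011)])
    def f(p):
        c,s=np.cos(p[2]),np.sin(p[2]); P=B@np.array([[c,s,0],[-s,c,0],[0,0,1]])+[p[0],p[1],z]; e=0
        for m,k in views:
            hull=cv2.convexHull(px(m,P).astype(np.float32)); a=np.zeros(k.shape,np.uint8)
            cv2.fillConvexPoly(a,np.round((hull+.5)*16-8).astype(np.int32),255,cv2.LINE_AA,4)
            e+=np.abs(a/255.-k).sum()/k.sum()
        return e
    r=minimize(f,p0,method="Nelder-Mead",options=dict(initial_simplex=np.array(p0)+np.array([[0,0,0],[.006,0,0],[0,.006,0],[0,0,.08]])))
    return r.x,r.fun
E
python3 - <<'E'
from h import *
m=np.load("w1.npy",allow_pickle=True).item(); V=[]
for f,cam,pt in(("w1",m,(170,263)),("top0",vision.camera_model("top"),(195,367)),("scene0",vision.camera_model("scene"),(176,152))):
    l,st=redmask(cv2.imread(f"pics/{f}.png")); i=l[pt]; print(f,i,st[i]); V.append((cam,(l==i).astype(np.uint8)))
for v in V: print(fitpack([v],[.598,-.269,-.07],.016))
print(fitpack(V,[.598,-.269,-.07],.016))
# bin wall angle from wrist rim
a=w(m,[[66,197],[337,203]],.06); print(a, np.arctan2(*(a[1]-a[0])[1::-1]))
c=-cv2.Rodrigues(m["rvec"])[0].T@np.ravel(m["tvec"]);print(c)
E
```

```text
w1 1 [ 231  160   55   21 1114]
top0 2 [362 180  11  27 275]
scene0 25 [144 162  22  26 315]
(array([ 0.59765733, -0.26893489, -0.12607607]), np.float64(0.2152427218643292))
(array([ 0.59884545, -0.26919779, -0.15292396]), np.float64(0.2803707664884136))
(array([ 0.59838033, -0.26999764,  0.01240502]), np.float64(0.21640834111422347))
(array([ 0.59823655, -0.27084064, -0.06327416]), np.float64(0.7446026472246771))
[[ 0.3979928  -0.27507915  0.06      ]
 [ 0.67887674 -0.30084619  0.06      ]] -0.09147951515409873
[ 0.60219986 -0.18771185  0.37315995]
```

Request:
drive_tool --deltas '[[[-1.5,1,0,0.015],[-1.5,1,40,0.015],[-1.5,1,80,0.015],[-1.5,1,120,0.015],[-1.5,1,160,0.015]]]'

```text
t: 2.65
tcp_pos: [0.5991, -0.2685, 0.0701]
tool_rot: [0.733, 0.68, 0.0, 0.001]
force: [0.0, 0.4, 0.7]
finger_gap: 0.998
gripper_force: 0.0
```

Request:
drive_tool --deltas '[[[0,0,20,0],[0,0,40,0],[0,0,55,0],[0,0,60,0],[0,0,60,0]]]'

```text
t: 3.07
tcp_pos: [0.5979, -0.2678, 0.0096]
tool_rot: [0.734, 0.68, -0.0, -0.002]
force: [-0.5, 0.5, 0.5]
finger_gap: 0.994
gripper_force: 0.0
```

Request:
drive_tool --deltas '[[[0,0,4,0],[0,0,8,0],[0,0,8,0]]]'

```text
t: 3.32
tcp_pos: [0.5992, -0.2687, 0.0038]
tool_rot: [0.734, 0.679, 0.0, 0.0]
force: [-0.5, -0.4, -0.2]
finger_gap: 0.997
gripper_force: 0.0
```

Request:
drive_tool --deltas '[[[0,0,0,0],[0,0,0,0],[0,0,0,0],[0,0,0,0],[0,0,0,0]]]' --jaw 56 --force 40

```text
t: 3.73
tcp_pos: [0.5995, -0.2689, 0.0043]
tool_rot: [0.734, 0.679, 0.0, 0.001]
force: [-0.1, 0.6, 5.0]
finger_gap: 0.719
gripper_force: 45.3
```

Request:
drive_tool --deltas '[[[0,0,-8,0],[0,0,-30,0],[0,0,-65,0],[0,0,-105,0],[0,0,-145,0]]]'

```text
t: 4.15
tcp_pos: [0.5978, -0.2678, 0.1488]
tool_rot: [0.734, 0.679, -0.0, -0.002]
force: [0.5, -1.3, -0.9]
finger_gap: 0.718
gripper_force: 44.7
```

```bash
python3 - <<'E'
from h import *
s=manip.sense();m=vision.camera_model("wrist"); im=vision.snapshot("wrist")[:,:,::-1].copy(); t=vision.snapshot("top")[:,:,::-1].copy()
cv2.imwrite("pics/t2.png",t);cv2.imwrite("pics/both2.png",np.hstack([cv2.resize(im,(400,300)),cv2.resize(t,(400,300))])); print(s["tcp_pos"],s["tool_rot"],s["finger_gap"],s["force"])
im=cv2.imread("pics/top0.png"); V=cv2.cvtColor(im,cv2.COLOR_BGR2HSV)[...,2]
k=(V<50)[205:275,225:285]; p=np.argwhere(k)[:,::-1].astype(np.float32)+[225,205]
n,l,st,c=cv2.connectedComponentsWithStats(k.astype(np.uint8)); i=1+st[1:,4].argmax(); p=np.argwhere(l==i)[:,::-1].astype(np.float32)+np.float32([225,205])
r=cv2.minAreaRect(p); print(r,w("top",cv2.boxPoints(r),.003).round(3).tolist(),w("top",[r[0]],.003))
E
```

```text
[ 0.59776305 -0.26784396  0.14883122] [ 7.33824167e-01  6.79337433e-01 -3.81404525e-04 -1.61220135e-03] 0.7177359578809812 [ 0.52229608 -1.32261931 -0.89857097]
((255.31906127929688, 240.43783569335938), (37.159095764160156, 49.51042175292969), 3.012787342071533) [[0.438, 0.044, 0.003], [0.555, 0.036, 0.003], [0.548, -0.052, 0.003], [0.432, -0.043, 0.003]] [[ 0.49312047 -0.00348236  0.003     ]]
```

View pics/both2.png

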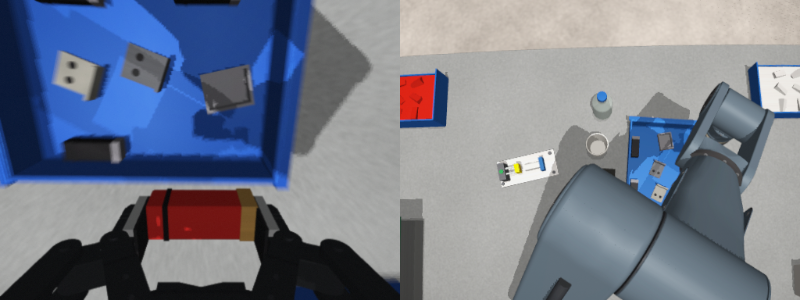

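The left half shows the red pack held by both ends, level, with brass on the right. The right half shows the arm over the bin with the cup and bottle still standing. I'll carry it to the mat.

Request:
drive_tool --deltas '[[[254,-148,0,0],[254,-148,0,0],[254,-148,0,0],[254,-148,0,0],[254,-148,0,0]]]'

```text
t: 4.67
tcp_pos: [0.5062, -0.0793, 0.1479]
tool_rot: [0.734, 0.679, -0.0, -0.001]
force: [0.1, 0.0, -1.4]
finger_gap: 0.717
gripper_force: 44.7
```

Request:
drive_tool --deltas '[[[74,-43,0,0],[74,-43,0,-0.12],[74,-43,0,-0.24],[74,-43,0,-0.36],[74,-43,0,-0.48]]]'

```text
t: 5.08
tcp_pos: [0.4698, -0.0026, 0.1481]
tool_rot: [0.548, 0.837, -0.0, -0.001]
force: [1.4, -0.2, -1.2]
finger_gap: 0.716
gripper_force: 44.7
```

Request:
drive_tool --deltas '[[[0,0,0,-0.12],[0,0,0,-0.24],[0,0,0,-0.36],[0,0,0,-0.48],[0,0,0,-0.6]]]'

```text
t: 5.5
tcp_pos: [0.4702, -0.0037, 0.1479]
tool_rot: [0.277, 0.961, -0.0, -0.001]
force: [-0.0, 0.4, -1.0]
finger_gap: 0.712
gripper_force: 44.7
```

Request:
drive_tool --deltas '[[[0,0,20,-0.12],[0,0,40,-0.24],[0,0,60,-0.36],[0,0,80,-0.48],[0,0,100,-0.6]]]'

```text
t: 5.92
tcp_pos: [0.4705, -0.0038, 0.0473]
tool_rot: [-0.019, 1.0, 0.0, -0.0]
force: [-0.1, -0.6, -1.7]
finger_gap: 0.713
gripper_force: 44.7
```

Request:
drive_tool --deltas '[[[0,0,20,0],[0,0,32,0],[0,0,38,0],[0,0,42,0],[0,0,42,0]]]'

```text
t: 6.33
tcp_pos: [0.4706, -0.0039, 0.0058]
tool_rot: [-0.016, 1.0, 0.0, -0.001]
force: [0.4, -0.8, -1.5]
finger_gap: 0.714
gripper_force: 44.7
```

Request:
drive_tool --deltas '[[[0,0,1,0],[0,0,2,0],[0,0,2,0]]]'

```text
t: 6.58
tcp_pos: [0.4714, -0.004, 0.0049]
tool_rot: [-0.016, 1.0, -0.0, 0.001]
force: [-0.1, 0.5, -1.2]
finger_gap: 0.719
gripper_force: 44.7
```

Request:
drive_tool --deltas '[[[0,0,1,0],[0,0,1.5,0],[0,0,2,0],[0,0,2,0]]]'

```text
t: 6.92
tcp_pos: [0.471, -0.0039, 0.0024]
tool_rot: [-0.016, 1.0, -0.0, 0.0]
force: [-0.1, -0.6, -0.9]
finger_gap: 0.714
gripper_force: 44.7
```

Request:
drive_tool --deltas '[[[0,0,1,0],[0,0,1.5,0],[0,0,1.5,0]]]'

```text
t: 7.17
tcp_pos: [0.4711, -0.0039, 0.0022]
tool_rot: [-0.016, 1.0, -0.0, 0.001]
force: [-0.8, 0.2, 14.2]
finger_gap: 0.718
gripper_force: 46.4
```

Request:
drive_tool --deltas '[[[0,0,0,0],[0,0,0,0],[0,0,0,0],[0,0,0,0]]]' --jaw 85

```text
t: 7.5
tcp_pos: [0.471, -0.0039, 0.0007]
tool_rot: [-0.016, 1.0, 0.0, -0.0]
force: [-0.3, 0.7, -0.3]
finger_gap: 0.997
gripper_force: 0.0
```

Request:
drive_tool --deltas '[[[0,0,-15,0],[0,0,-40,0],[0,0,-80,0],[0,0,-120,0],[0,0,-150,0.1]]]'

```text
t: 7.92
tcp_pos: [0.4711, -0.0039, 0.153]
tool_rot: [0.035, 0.999, -0.0, 0.001]
force: [0.7, -1.0, 0.0]
finger_gap: 0.996
gripper_force: 0.0
```

Request:
drive_tool --deltas '[[[0,0,0,0.12],[0,0,0,0.24],[0,0,0,0.36],[0,0,0,0.48],[0,0,0,0.6]]]'

```text
t: 8.33
tcp_pos: [0.4707, -0.0038, 0.1507]
tool_rot: [0.331, 0.944, -0.0, -0.0]
force: [0.0, 0.4, 0.4]
finger_gap: 0.994
gripper_force: 0.0
```

Request:
drive_tool --deltas '[[[0,0,0,0.12],[0,0,0,0.24],[0,0,0,0.36],[0,0,0,0.48],[0,0,0,0.6]]]'

```text
t: 8.75
tcp_pos: [0.4706, -0.0038, 0.1505]
tool_rot: [0.595, 0.804, -0.0, -0.0]
force: [-0.8, -0.3, 0.2]
finger_gap: 0.994
gripper_force: 0.0
```

Request:
drive_tool --deltas '[[[0,0,0,0.12],[0,0,0,0.24],[0,0,0,0.27],[0,0,0,0.27]]]'

```text
t: 9.08
tcp_pos: [0.4706, -0.0038, 0.1505]
tool_rot: [0.695, 0.719, -0.0, -0.0]
force: [0.6, 0.6, -0.6]
finger_gap: 0.996
gripper_force: 0.0
```

```bash
cat >> h.py <<'E'
def grab(name):
    s=manip.sense(); m=vision.camera_model("wrist"); im=vision.snapshot("wrist")[:,:,::-1].copy()
    cv2.imwrite(f"pics/{name}.png",im); np.save(name+".npy",m,allow_pickle=True); return s,m,im
E
python3 - <<'E'
from h import *
s,m,im=grab("w3"); print(s["tcp_pos"],s["tool_rot"])
l,st=redmask(im); i=1+st[1:,4].argmax(); print(st[i])
print(fitpack([(m,(l==i).astype(np.uint8))],[.471,-.004,1.6],.014))
k=(l==i); ys,xs=np.nonzero(k)
r=cv2.minAreaRect(np.c_[xs,ys].astype(np.float32)); print(r, w(m,cv2.boxPoints(r),.025).round(4).tolist())
E
```

```text
[ 0.4706365  -0.00383724  0.15049363] [ 6.95495844e-01  7.18529980e-01 -2.34327667e-04 -3.79453958e-04]
[  46  171   38   90 2650]
(array([ 0.62465432, -0.3302716 ,  2.44510288]), np.float64(1.0))
((64.4713134765625, 215.81556701660156), (32.2307243347168, 89.35877990722656), 5.19442892074585) [[0.2714, -0.0785, 0.025], [0.2933, 0.0083, 0.025], [0.3201, 0.0067, 0.025], [0.3007, -0.0809, 0.025]]
```

View pics/w3.png

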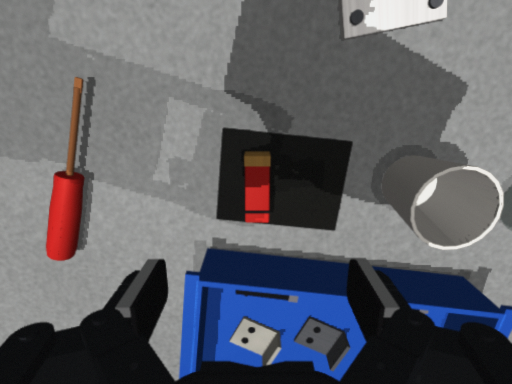

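The wrist view shows the pack lying square on the mat at about (257,187), with brass up-image (world +y). The largest red blob was the screwdriver, so I'll refit on the right one.

```bash
python3 - <<'E'
from h import *
m=np.load("w3.npy",allow_pickle=True).item(); im=cv2.imread("pics/w3.png")
l,st=redmask(im); i=l[190,257]; k=(l==i); print(st[i])
print(fitpack([(m,k.astype(np.uint8))],[.471,-.004,1.6],.014))
ys,xs=np.nonzero(k); r=cv2.minAreaRect(np.c_[xs,ys].astype(np.float32)); print(r, w(m,cv2.boxPoints(r),.025).round(4).tolist())
E
```

```text
[ 244  152   27   71 1787]
(array([ 0.47008499, -0.00392192,  1.60239493]), np.float64(0.06371726082710645))
((257.0, 187.0), (70.0, 26.0), 90.0) [[0.4578, 0.0296, 0.025], [0.4801, 0.0303, 0.025], [0.483, -0.0343, 0.025], [0.4591, -0.0351, 0.025]]
```

Request:
drive_tool --deltas '[[[0,-0.5,40,0],[0,-0.5,80,0],[0,-0.5,120,0],[0,-0.5,138,0],[0,-0.5,144,0]]]'

```text
t: 9.55
tcp_pos: [0.4684, -0.0035, 0.0037]
tool_rot: [0.695, 0.719, -0.002, -0.003]
force: [-0.6, 0.6, -0.3]
finger_gap: 0.992
gripper_force: 0.0
```

Request:
drive_tool --deltas '[[[0,0,0,0],[0,0,0,0],[0,0,0,0],[0,0,0,0],[0,0,0,0]]]' --jaw 16

```text
t: 9.97
tcp_pos: [0.4714, -0.0041, 0.0082]
tool_rot: [0.695, 0.719, 0.001, 0.001]
force: [0.1, -0.8, 0.3]
finger_gap: 0.292
gripper_force: 0.0
```

Request:
drive_tool --deltas '[[[0,0,0,0],[0,0,0,0],[0,0,0,0],[0,0,0,0],[0,0,0,0]]]'

```text
t: 10.38
tcp_pos: [0.4714, -0.0041, 0.0083]
tool_rot: [0.695, 0.719, 0.001, 0.001]
force: [-0.3, 0.8, 5.9]
finger_gap: 0.244
gripper_force: 40.2
```

Request:
drive_tool --deltas '[[[0,0,-10,0],[0,0,-40,0],[0,0,-80,0],[0,0,-120,0],[0,0,-160,0]]]'

```text
t: 10.8
tcp_pos: [0.4695, -0.0037, 0.1692]
tool_rot: [0.695, 0.719, -0.0, -0.0]
force: [0.6, -0.5, -1.6]
finger_gap: 0.244
gripper_force: 39.5
```

Request:
drive_tool --deltas '[[[30,22,0,0],[60,44,0,0],[90,66,0,-0.06],[120,88,0,-0.12],[143,104,0,-0.176]]]'

```text
t: 11.22
tcp_pos: [0.5709, 0.1448, 0.1684]
tool_rot: [0.628, 0.778, 0.001, 0.001]
force: [0.7, -0.8, -1.4]
finger_gap: 0.244
gripper_force: 39.5
```

Request:
drive_tool --deltas '[[[0,0,0,0],[0,0,0,0],[0,0,0,0]]]'

```text
t: 11.47
tcp_pos: [0.5684, 0.1422, 0.1671]
tool_rot: [0.629, 0.777, -0.001, -0.0]
force: [-0.3, -0.5, -0.9]
finger_gap: 0.244
gripper_force: 39.6
```

```bash
python3 - <<'E'
from h import *
s,m,im=grab("w4"); print(s["tcp_pos"],s["tool_rot"],s["finger_gap"])
print(px(m,[s["tcp_pos"],[.558,.201,.034],[.558,.201,.045]]))
E
```

```text
[0.56839887 0.14218617 0.16705171] [ 6.29444812e-01  7.77044782e-01 -6.78253326e-04 -4.19816500e-04] 0.24385454074177773
[[258.64041759 260.48030717]
 [260.30222887 120.20149003]
 [260.44332134 121.24192385]]
```

View pics/w4.png

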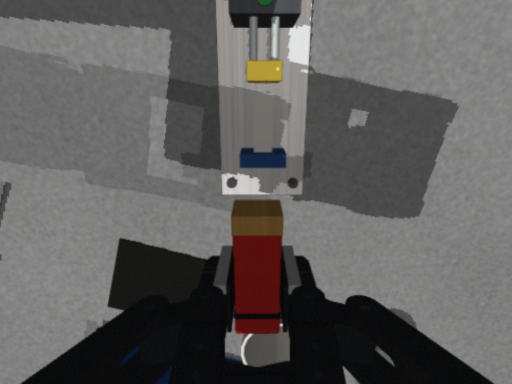

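The wrist view shows the nest straight ahead, with the yellow plunger top at (264,70), the blue stop at (263,158) and the pack held straight with its brass end at (257,202). I'll measure the nest from these features.

```bash
python3 - <<'E'
from h import *
from scipy.optimize import least_squares
m=np.load("w4.npy",allow_pickle=True).item(); im=cv2.imread("pics/w4.png"); H,S,V=cv2.split(cv2.cvtColor(im,cv2.COLOR_BGR2HSV))
def mk(k,r):
    a=np.zeros(k.shape,np.uint8); a[r[0]:r[1],r[2]:r[3]]=k[r[0]:r[1],r[2]:r[3]]; return a
Y=mk((H>15)&(H<38)&(S>100)&(V>60),(50,95,235,295)); B=mk((H>95)&(H<135)&(S>110),(140,175,230,295))
for k in(Y,B): ys,xs=np.nonzero(k); print(len(xs),xs.min(),xs.max(),ys.min(),ys.max(),xs.mean(),ys.mean())
def box(x0,x1,y,z0,z1): return np.array([[a,b,c] for a in(x0,x1) for b in(-y,y) for c in(z0,z1)])
PY=box(.026,.040,.013,.030,.066); PB=box(-.043,-.031,.020,.010,.043)
def proj(p,P):
    c,s=np.cos(p[2]),np.sin(p[2]); return P@np.array([[c,s,0],[-s,c,0],[0,0,1]])+[p[0],p[1],0]
from scipy.optimize import minimize
def f(p,cams=None):
    e=0
    for P,k in((PY,Y),(PB,B)):
        h=cv2.convexHull(px(m,proj(p,P)).astype(np.float32)); a=np.zeros(k.shape,np.uint8)
        cv2.fillConvexPoly(a,np.round((h+.5)*16-8).astype(np.int32),255,cv2.LINE_AA,4); e+=np.abs(a/255.-k).sum()/k.sum()
    return e
p0=np.array([.558,.201,1.78]); r=minimize(f,p0,method="Nelder-Mead",options=dict(initial_simplex=p0+np.array([[0,0,0],[.006,0,0],[0,.006,0],[0,0,.06]])))
p=r.x; print("nest",p,r.fun)
for P in(PY,PB): print(px(m,proj(p,P)).round(1).tolist())
# held pack: brass end top edge, z top = tcp+.017
s=manip.sense(); zt=s["tcp_pos"][2]+.017
l,st=redmask(im); k=(l==l[280,257]); rows=[(y,np.nonzero(k[y])[0].min(),np.nonzero(k[y])[0].max()) for y in(205,215,240,260,300,325)]; print(rows, np.nonzero(k[:,257])[0][[0,-1]])
R=np.array([[np.cos(p[2]),np.sin(p[2])],[-np.sin(p[2]),np.cos(p[2])]])
for y,a,b in rows: print(y,((w(m,[[a-.5,y],[b+.5,y]],zt)[:,:2]-p[:2])@R.T).round(4).tolist())
print("tcp in nest",R@(s["tcp_pos"][:2]-p[:2]),"tool yaw x",2*np.arctan2(*s["tool_rot"][1::-1]))
cv2.imwrite("pics/n.png",cv2.resize(im[40:230,200:330],None,fx=3,fy=3,interpolation=cv2.INTER_CUBIC))
E
```

```text
809 246 281 60 82 263.610630407911 70.87144622991347
735 240 285 149 167 262.48571428571427 158.4326530612245
nest [0.5589893  0.20539188 1.76946418] 0.4984589633133847
[[278.6, 82.7], [281.8, 80.9], [247.3, 82.3], [245.9, 80.5], [279.2, 64.3], [282.6, 59.7], [247.4, 63.9], [245.9, 59.3]]
[[282.1, 160.1], [285.0, 167.6], [240.6, 159.6], [238.8, 167.1], [282.6, 147.6], [285.6, 153.8], [240.6, 147.2], [238.7, 153.3]]Traceback (most recent call last):
  File "<stdin>", line 24, in <module>
    return umr_minimum(a, axis, None, out, keepdims, initial, where)
ValueError: zero-size array to reduction operation minimum which has no identity
```

```bash
python3 - <<'E'
from h import *
m=np.load("w4.npy",allow_pickle=True).item(); im=cv2.imread("pics/w4.png"); p=np.array([.5590,.2054,1.7695])
s=manip.sense(); zt=s["tcp_pos"][2]+.017
H,S,V=cv2.split(cv2.cvtColor(im,cv2.COLOR_BGR2HSV)); k=((H<28)|(H>170))&(S>110)&(V>50)
R=np.array([[np.cos(p[2]),np.sin(p[2])],[-np.sin(p[2]),np.cos(p[2])]])
for y in(208,215,225,245,260,300):
    x=np.nonzero(k[y,225:290])[0]+225
    print(y,x.min(),x.max(),((w(m,[[x.min()-.5,y],[x.max()+.5,y]],zt)[:,:2]-p[:2])@R.T).round(4).tolist())
col=np.nonzero(k[190:345,257])[0]+190; print(col[0],col[-1],((w(m,[[257,col[0]-.5],[257,col[-1]+.5]],zt)[:,:2]-p[:2])@R.T).round(4).tolist())
print("tcp in nest",R@(s["tcp_pos"][:2]-p[:2]),"tool x yaw",2*np.arctan2(s["tool_rot"][1],s["tool_rot"][0]))
# top-view refit of nest
im=cv2.imread("pics/top0.png"); H,S,V=cv2.split(cv2.cvtColor(im,cv2.COLOR_BGR2HSV)); T=vision.camera_model("top")
def mk(k,r):
    a=np.zeros(k.shape,np.uint8); a[r[0]:r[1],r[2]:r[3]]=k[r[0]:r[1],r[2]:r[3]]; return a
Y=mk((H>18)&(H<35)&(S>100)&(V>70),(190,240,125,200)); B=mk((H>95)&(H<125)&(S>130),(190,240,125,200))
box=lambda x0,x1,y,z0,z1: np.array([[a,b,c] for a in(x0,x1) for b in(-y,y) for c in(z0,z1)])
PY=box(.026,.040,.013,.030,.066); PB=box(-.043,-.031,.020,.010,.043)
from scipy.optimize import minimize
def f(p):
    e=0;c,s=np.cos(p[2]),np.sin(p[2])
    for P,k in((PY,Y),(PB,B)):
        h=cv2.convexHull(px(T,P@np.array([[c,s,0],[-s,c,0],[0,0,1]])+[p[0],p[1],0]).astype(np.float32)); a=np.zeros(k.shape,np.uint8)
        cv2.fillConvexPoly(a,np.round((h+.5)*16-8).astype(np.int32),255,cv2.LINE_AA,4); e+=np.abs(a/255.-k).sum()/k.sum()
    return e
r=minimize(f,p,method="Nelder-Mead",options=dict(initial_simplex=p+np.array([[0,0,0],[.006,0,0],[0,.006,0],[0,0,.06]]))); print(r.x,r.fun)
E
```

```text
208 233 280 [[-0.0293, 0.0149], [-0.0291, -0.0055]]
215 232 282 [[-0.0325, 0.0154], [-0.0323, -0.0065]]
225 232 282 [[-0.0371, 0.0154], [-0.0369, -0.0067]]
245 233 281 [[-0.0467, 0.0151], [-0.0465, -0.0066]]
260 234 280 [[-0.0542, 0.0148], [-0.054, -0.0064]]
300 235 279 [[-0.0753, 0.0146], [-0.0751, -0.0066]]
201 333 [[-0.0258, 0.0045], [-0.0943, 0.0038]]
tcp in nest [-0.06425531  0.00343591] tool x yaw 1.7789843948627493
[0.5600195  0.20520678 1.78562711] 1.1437093288159355
```

Request:
drive_tool --deltas '[[[25,2,0,0],[54,4.3,20,0],[54,4.3,60,0],[54,4.3,95,0],[54,4.3,111,0]]]'

```text
t: 11.93
tcp_pos: [0.5591, 0.1948, 0.0524]
tool_rot: [0.63, 0.777, -0.003, -0.002]
force: [-0.2, -1.0, -0.6]
finger_gap: 0.251
gripper_force: 39.6
```

Request:
drive_tool --deltas '[[[0,0,0,0],[0,0,0,0],[0,0,0,0]]]'

```text
t: 12.18
tcp_pos: [0.5636, 0.1954, 0.0572]
tool_rot: [0.63, 0.777, 0.001, 0.001]
force: [0.2, -0.5, -0.8]
finger_gap: 0.249
gripper_force: 39.6
```

```bash
python3 - <<'E'
from h import *
s,m,im=grab("w5"); print(s["tcp_pos"],s["tool_rot"],s["force"])
v=vision.snapshot("scene")[:,:,::-1].copy(); cv2.imwrite("pics/s5.png",v)
cv2.imwrite("pics/c5.png",np.hstack([im[0:300,130:400],cv2.resize(v[170:270,290:420],None,fx=3,fy=3,interpolation=cv2.INTER_CUBIC)]))
d=np.array([-.2057,.9786]);n=np.array([-.9786,-.2057]);q=s["tcp_pos"][:2]-[.5593,.2053];print(q@d,q@n)
E
```

```text
[0.56363594 0.19544185 0.05716728] [6.30063869e-01 7.76542615e-01 7.58411787e-04 7.16485312e-04] [ 0.17236317 -0.46807091 -0.77483729]
-0.010539088679466941 -0.002215329684158962
```

View pics/c5.png

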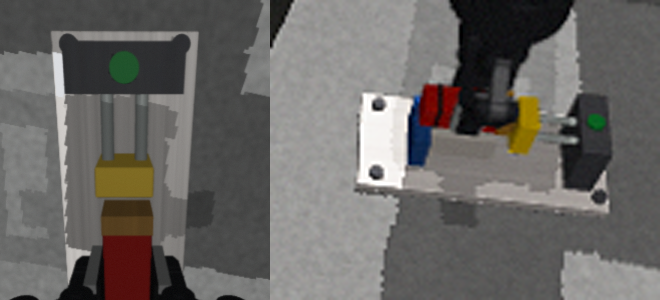

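The left half shows the brass end just short of the plunger and about 3 px right of its centre (127 against 124), roughly 1.5 mm. The right half shows the pack above the stop. I'll correct sideways, lower to clear the stop by 2–3 mm, and advance gently.

Request:
drive_tool --deltas '[[[0,-1.7,3,0],[0,-1.7,6,0],[2,-1.7,6,0],[2,-1.7,6,0]]]'

```text
t: 12.62
tcp_pos: [0.5604, 0.198, 0.0499]
tool_rot: [0.629, 0.777, 0.0, -0.0]
force: [-0.6, 0.8, -0.9]
finger_gap: 0.247
gripper_force: 39.6
```

Request:
drive_tool --deltas '[[[1,0,0,0],[2,0,0,0],[3,0,0,0],[3,0,0,0]]]'

```text
t: 12.95
tcp_pos: [0.5601, 0.2007, 0.0498]
tool_rot: [0.629, 0.777, -0.0, 0.0]
force: [0.4, 0.0, -0.5]
finger_gap: 0.247
gripper_force: 39.6
```

Request:
drive_tool --deltas '[[[0,0,-1,0],[1,0,-1,0],[1,0,-1,0]]]'

```text
t: 13.2
tcp_pos: [0.5599, 0.2012, 0.0508]
tool_rot: [0.629, 0.777, -0.0, 0.0]
force: [0.2, -3.5, -1.3]
finger_gap: 0.246
gripper_force: 39.6
```

Request:
drive_tool --deltas '[[[0.5,0,0,0],[1,0,0,0],[1,0,0,0]]]'

```text
t: 13.45
tcp_pos: [0.5596, 0.2023, 0.0508]
tool_rot: [0.629, 0.777, -0.0, 0.0]
force: [0.9, -3.4, -1.2]
finger_gap: 0.247
gripper_force: 39.6
```

Request:
drive_tool --deltas '[[[0.5,0,0,0],[1,0,0,0],[1,0,0,0]]]'

```text
t: 13.7
tcp_pos: [0.5593, 0.2035, 0.0508]
tool_rot: [0.629, 0.777, -0.0, 0.0]
force: [0.7, -3.9, -1.8]
finger_gap: 0.245
gripper_force: 39.6
```

Request:
drive_tool --deltas '[[[1,0,0,0],[2,0,0,0],[3,0,0,0],[4,0,0,0],[4.8,0,0,0]]]'

```text
t: 14.12
tcp_pos: [0.5585, 0.2078, 0.0508]
tool_rot: [0.629, 0.777, -0.0, 0.0]
force: [0.7, -6.1, 0.4]
finger_gap: 0.245
gripper_force: 39.6
```

Request:
drive_tool --deltas '[[[0,0,0,0],[0,0,0,0],[0,0,1.5,0],[0,0,3,0],[0,0,3,0]]]'

```text
t: 14.53
tcp_pos: [0.5591, 0.2078, 0.0482]
tool_rot: [0.629, 0.777, 0.0, 0.001]
force: [1.5, -6.8, 0.6]
finger_gap: 0.249
gripper_force: 39.9
```

Request:
drive_tool --deltas '[[[0,0,1,0],[0,0,2,0],[0,0,3,0],[0,0,4,0],[0,0,4,0]]]'

```text
t: 14.95
tcp_pos: [0.5594, 0.2079, 0.0443]
tool_rot: [0.629, 0.777, 0.001, 0.001]
force: [1.6, -6.1, 1.3]
finger_gap: 0.248
gripper_force: 39.9
```

Request:
drive_tool --deltas '[[[0,0,1,0],[0,0,2,0],[0,0,3,0],[0,0,3,0]]]'

```text
t: 15.28
tcp_pos: [0.5595, 0.2079, 0.0414]
tool_rot: [0.629, 0.777, 0.001, 0.001]
force: [1.2, -6.0, 0.8]
finger_gap: 0.244
gripper_force: 39.9
```

Request:
drive_tool --deltas '[[[0,0,0.5,0],[0,0,1,0],[0,0,1.5,0],[0,0,1.5,0]]]'

```text
t: 15.62
tcp_pos: [0.5596, 0.2079, 0.04]
tool_rot: [0.629, 0.777, 0.001, 0.001]
force: [1.2, -6.3, 1.3]
finger_gap: 0.245
gripper_force: 40.0
```

Request:
drive_tool --deltas '[[[0,0,0.5,0],[0,0,0.8,0],[0,0,0.8,0]]]'

```text
t: 15.87
tcp_pos: [0.5596, 0.2079, 0.0393]
tool_rot: [0.629, 0.777, 0.001, 0.001]
force: [1.2, -5.9, 1.6]
finger_gap: 0.246
gripper_force: 40.1
```

Request:
drive_tool --deltas '[[[0,0,0.5,0],[0,0,1,0],[0,0,1,0]]]'

```text
t: 16.12
tcp_pos: [0.5596, 0.208, 0.0393]
tool_rot: [0.629, 0.777, 0.001, 0.001]
force: [-0.3, -5.7, 7.9]
finger_gap: 0.246
gripper_force: 40.8
```

The pack has landed on the rib. I'll ease back towards the stop, then release.

Request:
drive_tool --deltas '[[[-0.5,0,-0.4,0],[-1,0,-0.4,0],[-1.5,0,-0.4,0],[-1.5,0,-0.4,0]]]'

```text
t: 16.45
tcp_pos: [0.5597, 0.2073, 0.0393]
tool_rot: [0.63, 0.777, 0.001, 0.001]
force: [0.1, -4.1, 6.3]
finger_gap: 0.248
gripper_force: 40.5
```

Request:
drive_tool --deltas '[[[0,0,0,0],[0,0,0,0],[0,0,0,0],[0,0,0,0],[0,0,0,0]]]' --jaw 60 --force 20

```text
t: 16.87
tcp_pos: [0.5584, 0.2073, 0.0377]
tool_rot: [0.629, 0.777, -0.0, -0.0]
force: [0.2, 1.3, 0.3]
finger_gap: 0.703
gripper_force: 0.0
```

Request:
drive_tool --deltas '[[[0,0,-10,0],[0,0,-35,0],[0,0,-70,0],[-25,0,-105,0],[-60,0,-130,0]]]'

```text
t: 17.28
tcp_pos: [0.571, 0.1522, 0.1697]
tool_rot: [0.628, 0.778, 0.001, 0.001]
force: [0.9, 0.5, -0.3]
finger_gap: 0.702
gripper_force: 0.0
```

Request:
drive_tool --deltas '[[[0,0,0,0],[0,0,0,0],[0,0,0,0]]]'

```text
t: 17.53
tcp_pos: [0.5701, 0.1502, 0.1666]
tool_rot: [0.63, 0.777, 0.0, -0.0]
force: [0.2, -0.2, -1.0]
finger_gap: 0.698
gripper_force: 0.0
```

```bash
python3 - <<'E'
from h import *
s,m,im=grab("w6"); print(s["tcp_pos"],s["force"])
v=vision.snapshot("scene")[:,:,::-1].copy(); cv2.imwrite("pics/s6.png",v)
cv2.imwrite("pics/c6.png",np.hstack([im[0:300,130:400],cv2.resize(v[170:270,290:420],None,fx=3,fy=3,interpolation=cv2.INTER_CUBIC)]))
H,S,V=cv2.split(cv2.cvtColor(im,cv2.COLOR_BGR2HSV)); k=(((H<10)|(H>170))&(S>110)&(V>50)); k[200:]=0
ys,xs=np.nonzero(k); print(len(xs),xs.min(),xs.max(),ys.min(),ys.max())
p=np.array([.5595,.2053]);d=np.array([-.2057,.9786]);n=np.array([-.9786,-.2057])
print([((q[:2]-p)@d,(q[:2]-p)@n) for q in w(m,[[xs.min(),ys.max()],[xs.max(),ys.max()],[xs.min(),ys.min()],[xs.max(),ys.min()]],.056)])
E
```

```text
[0.57010409 0.15023978 0.1665539 ] [ 0.20466331 -0.19019348 -0.96421541]
1757 245 272 97 164
[(np.float64(-0.029384477067752046), np.float64(0.01147312809818168)), (np.float64(-0.029370348087818885), np.float64(-0.010615817959207905)), (np.float64(0.02257488804737603), np.float64(0.010883946761916057)), (np.float64(0.02259211166207625), np.float64(-0.009754999831628901))]
```

View pics/c6.png

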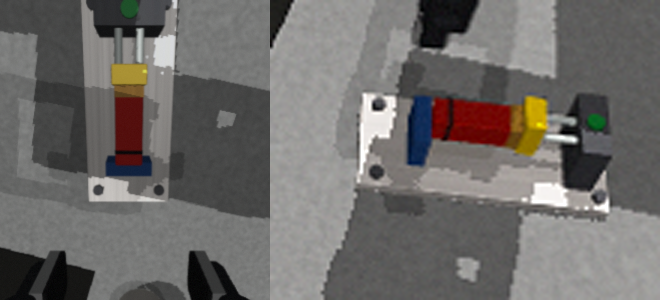

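The pack sits flat and central between the blue stop and the pressed-back plunger (left half, cols 115–142, rows 85–164), and the gripper is clear. I'll hand it in.

```bash
python3 -c "
from station import manip
print(manip.sign_off())"
```

```text
the job is handed in; nothing more can be done
None
```

The red pack is loaded in the nest, brass end against the pressed-back plunger and tail behind the blue stop. It was released and the job handed in about 17.6 s into the run; no verdict came back.

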